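# Release a tube rack from a bench shaker and hold it level

### The job

Free the sample rack from the shaker: turn the red clamp knob clockwise until it clicks past its detent and stays open, leaving the rack seated meanwhile. Then grip the rack by its blue handle, lift it straight up about 10 cm above its place on the platform and keep it there level and still for two seconds, with every tube staying upright in its pocket; the program finishes while still holding the rack in the air. Do not disturb the other things on the bench.

Things in the scene. Friction and masses are not known exactly. Their poses are not given: they have to be found in the camera images.
- shaker: fixed white bench shaker, aluminium platform 210 (x) by 290 (y) mm, its top 65 mm above the origin (centre of the underside, on the table). The rack stands lengthwise along shaker y, centred at (0, 45) mm between low black locators (8 mm high, 3 mm clear of it); the clamp's vertical axis is at (0, -100) mm
- seat (a point): point on the platform's top under the middle of the rack's place; z up, y along the rack's long axis
- clamp (a joint): angle of the red swing clamp about its vertical axis: 0 locked, 1.4 rad open (stop); it opens clockwise seen from above. A sprung detent pushes it back to 0 before about 0.7 rad and snaps it on to 1.4 after that, with at most about 0.17 N m
- clamp_grip (a point): on the clamp's axis, mid-height of its red bar grip (52 long, 13 wide, 34 mm tall), 200 mm above the table; the bar lies along this frame's y, z is up, and it turns with the clamp. Locked, y points to the rack and a red blade low on the stem, 52 mm long, lies 4 mm over the rack's end lug and blocks lifting. A 32 mm disc lies 17 to 25 mm under this point
- rack: loose white tube rack 46 (x) by 151 (y) by 45 mm, 0.25 to 0.45 kg, 14 pockets; origin at the centre of its underside, z up. Blue uprights at its ends (to 123 mm high) carry the blue handle bar along y: 14 wide (x), 16 tall, its middle 115 mm above the origin, 150 mm long in the clear. Tubes reach 66 mm. A lug at the -y end reaches 106 mm from the middle, top 35 mm high
- tube0: a 5 mL sample tube with an orange screw cap, 62 mm tall, body 15 mm and cap 19 mm across, loose in a 17 mm square pocket of the rack; origin at its bottom, z up; in its pocket it stands 4 mm above the rack's underside
- tube1: a 5 mL sample tube with an orange screw cap, 62 mm tall, body 15 mm and cap 19 mm across, loose in a 17 mm square pocket of the rack; origin at its bottom, z up; in its pocket it stands 4 mm above the rack's underside
- tube2: a 5 mL sample tube with an orange screw cap, 62 mm tall, body 15 mm and cap 19 mm across, loose in a 17 mm square pocket of the rack; origin at its bottom, z up; in its pocket it stands 4 mm above the rack's underside
- tube3: a 5 mL sample tube with an orange screw cap, 62 mm tall, body 15 mm and cap 19 mm across, loose in a 17 mm square pocket of the rack; origin at its bottom, z up; in its pocket it stands 4 mm above the rack's underside
- bottle: bystander: reagent bottle with a blue cap, 80 mm across, 170 mm tall, loose; origin under its centre
- duster: bystander: green spray can with a black top, 60 mm across, 187 mm tall, loose; origin under its centre
- tip_box: bystander: white box with an orange lid, 85 by 120 by 68 mm, loose; origin under its centre
- beaker: bystander: clear cup, 70 mm across, 90 mm tall, loose; origin under its centre
- pipette: bystander: grey pipette with an orange button, lying, 240 mm long along x, 26 mm high; origin on its underside
- tube_stand: bystander: low white stand with six tubes with orange caps, 90 by 170 by 97 mm, loose; origin under its centre
There are look-alikes about, which are no part of the job. Leave any pink look-alike of the rack alone.

How it is judged:
By the outcome, as a careful person would: the job done as asked, in the order asked, and still so for the second after the job is handed in, while the arm keeps its last pose, push and grip.
It also fails if it takes over 51 s, if anything falls off the work surface, if the arm or the gripper's body presses on something with over 40 N, if the wrist force passes 120 N, or if a joint passes its speed limit or range.

### The arm

A 7-joint arm with a two-finger parallel gripper is mounted at the origin on the work surface. World frame = base frame: x ahead of the robot, y to its left, z up, the work surface at z = 0. Lengths are in m, angles in rad, forces in N, time in s.
With the tool pointing down it reaches from about 0.4 to 0.85 m from the base axis. Payload 4.5 kg.
Tool frame: the origin (TCP) lies at the very end of the fingers, on their centre line; the grasp point (between the pads) lies 19 mm behind it; z points along the fingers, y is the line along which they close (so a half turn about z gives the same grasp; the last joint's range is limited). The gripper opens to 88 mm and grips with 3 to 60 N. Pads are 18 mm wide; open, the fingers measure 123 mm over their backs; the gripper's body (75 mm by 187 mm) begins 45 mm behind the grasp point.
Start: joints at [1.286, 0.689, -0.195, 1.565, 0.157, 0.902, -0.215], TCP at [0.196, -0.594, 0.239] pointing down, gripper open.
Joint ranges: [-3.01, 3.01], [-0.46, 2.08], [-1.47, 1.51], [0.13, 2.56], [-1, 4.14], [0.04, 2.09], [-2.66, 2.66]. Speed limits (rad/s): [2.57, 2.57, 3.14, 3.14, 3.14, 3.14, 3.14].

### API

Orientations are given as a unit quaternion [x, y, z, w].
In Python, from plant import r gives the robot as it stands. The module is installed in compiled form; this text tells all that it offers.
- The arm moves only by the tool step_arm, never from a script. Its argument "increments" is a list of rows, each a list of 2 entries, a list of its own where there are three numbers: the shift along the world's x, y, z in cm, then the turn, a rotation vector about the world's x, y, z in degrees. A call has exactly 10 rows; each row shifts and turns the commanded pose from where the row before left it; what a row does not reach is not made up. A row lasts 1/10 s, in which the tool goes at most 50 mm and 8.59 degrees, less where a joint would pass 70% of its speed; a pose out of reach is approached as far as the arm can. A call is refused whole if a number of a shift passes 5 or a number of a turn 8.59, either way. A call with a gripper value outside its range is refused whole. "fingers" is the opening, from 0 (shut) to 1 (fully open), set as the call begins (left out, the last holds). The fingers move at their own pace and stop on an object; "grip_force" is the grip in N (left out, the last holds). Time passes only in rows, so rows that do not move let the fingers close, or fill a call up. It gives the time, the measured TCP pose, the force, the opening and the grip force at its end, in the units of the state.
- r.get_state(): the state, without advancing time (a new reading comes with each control period).
- r.snapshot(name): name is "scene" or "top" or "wrist"; returns (picture, depth): 420x560x3 uint8, red, green, blue; 420x560 float32, m along the optical axis (not along the pixel's ray), 0 where there is no reading.
- r.calibration(name): a dict with "fov_y" (degrees; the focal length in pixels is half the picture's height over the tangent of half this angle, whatever the lens; pixels are square), "cx", "cy" (the principal point, pixels), "R" (3x3) and "t" (3): a world point X has camera coordinates R X + t. Camera axes: x right, y down, z forward; pixel columns grow to the right and rows downward; lengths in m; the calibration is good to about 2 mm. A picture is of the moment at which its call begins: read the wrist's pose just before it. calibration takes no time and is no camera call; for the wrist camera it gives the pose at the moment of the call.
- r.finish_job(): hands the job in; it is judged then, once.
The state is a dict: "clock": time; "q": joint angles; "qd": joint speeds; "joint_torque": joint torques, N m; "tool_pos": TCP position; "eef_rot": TCP orientation; "contact_force": force on the tool from outside, world axes, zero at the start; "moment": the same for the moment, N m; "opening": opening from 0.0 (shut) to 1.0 (fully open); "finger_force": force on a finger pad.
Only numpy, scipy, OpenCV 4.12 (cv2) and the standard library are available. Lean on these libraries where they do the work, as an engineer would, in place of code of your own. Each camera call takes 0.05 s, during which the arm holds its last target. There are 200 camera calls.

## Working session

There is one attempt and no reset: what is moved stays moved. The work goes in short steps, Python scripts to look and compute and a tool call to move; the robot and the scene stay as the last step left them, time stands still between calls to the robot, and variables do not carry over. Pictures are saved under pics/ and viewed, at most 10 in all, crops included, and the job is handed in when it is done.

Besides the shell and the picture viewer there is one more tool, called after "Call:" in YAML: its name, and indented under it one key for each argument. step_arm: Moves the arm, as the interface text tells. Its arguments: {"type":"object","properties":{"increments":{"type":"array","items":{"type":"array"}},"fingers":{"type":"number"},"grip_force":{"type":"number"}},"required":["increments"]}

```bash
mkdir -p pics; cat > h.py <<'E'
import numpy as np, cv2
from plant import r
def snap(n):
    c=r.calibration(n); p,d=r.snapshot(n); return c,p,d
def save(p,f): cv2.imwrite('pics/'+f,p[...,::-1])
def cloud(c,d):
    h,w=d.shape; f=h/2/np.tan(np.radians(c['fov_y'])/2)
    u,v=np.meshgrid(np.arange(w),np.arange(h))
    X=np.stack([(u-c['cx'])/f*d,(v-c['cy'])/f*d,d],-1)
    return (X-np.array(c['t']))@np.array(c['R'])
E
python3 - <<'E'
from h import *
L=[]
for n in ('scene','top'):
    c,p,d=snap(n); L.append(p); np.savez(n+'.npz',p=p,d=d,**c); print(n,c)
save(L[0],'scene1.png'); save(L[1],'top1.png')
print(r.get_state())
E
```

```text
scene {'fov_y': 54.81750956891929, 'cx': 280.777612619546, 'cy': 208.93367550847742, 'R': array([[-0.69908199,  0.71477889,  0.01937786],
       [ 0.44405305,  0.45522362, -0.7717437 ],
       [-0.56044737, -0.53090732, -0.63563839]]), 't': array([ 0.33896473, -0.10798818,  1.40483679])}
top {'fov_y': 42.502481617235055, 'cx': 271.7287814261926, 'cy': 221.2792722456791, 'R': array([[-0.02387407, -0.99954245, -0.01857216],
       [-0.9973855 ,  0.0250818 , -0.06777219],
       [ 0.06820701,  0.0169056 , -0.99752795]]), 't': array([0.04420675, 0.51308426, 1.68626668])}
{'clock': 0.1, 'q': array([ 1.28578609,  0.68991624, -0.19449086,  1.56623127,  0.1572943 ,
        0.90250045, -0.2150812 ]), 'qd': array([ 0.00017931, -0.00121582, -0.00013335, -0.00282688, -0.00087245,
        0.00078915,  0.00137679]), 'joint_torque': array([-2.68670534e-03, -5.28498530e+01, -1.27144866e+00, -1.53837132e+01,
       -5.25792665e-02,  2.04110125e-03,  4.82546841e-05]), 'tool_pos': array([ 0.195665  , -0.59298544,  0.23798176]), 'eef_rot': array([ 9.87316148e-01,  1.58764381e-01, -1.97964578e-04, -8.09717461e-04]), 'contact_force': array([-0.14860621, -0.21625892, -0.20021115]), 'moment': array([-1.42395750e-06,  2.83351485e-02, -3.10340293e-02]), 'finger_force': 0.0, 'opening': 0.9981422150485071}
```

View pics/scene1.png

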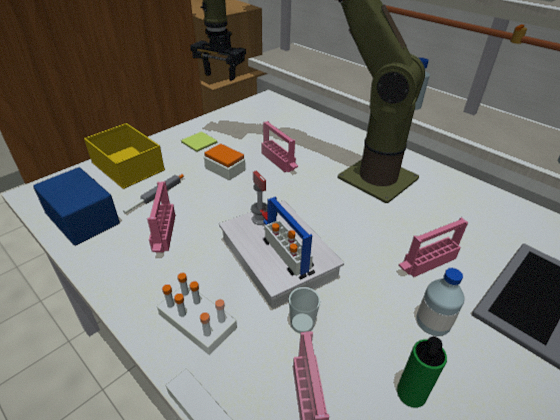

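View pics/top1.png

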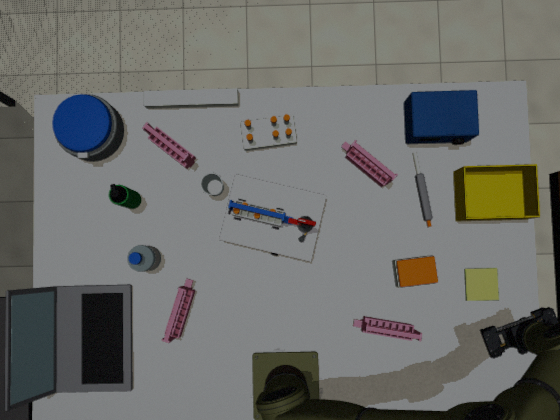

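The scene shows one rack with a blue handle on the shaker, handle (290,235) in scene and (258,214) in top. The red knob is at (260,185) in scene and (303,222) in top. The racks at (278,145), (162,218), (434,248) and (310,380) are pink look-alikes. I'll measure the blue handle and the red knob in both views.

```bash
cat > m.py <<'E'
from h import *
def meas(c,p,d,name,ctr,rad):
    P=cloud(c,d); hsv=cv2.cvtColor(p,cv2.COLOR_RGB2HSV).astype(int); H,S,V=hsv[...,0],hsv[...,1],hsv[...,2]
    near=(np.hypot(P[...,0]-ctr[0],P[...,1]-ctr[1])<rad)&(d>0)
    blue=near&(H>105)&(H<128)&(S>150)&(V>50)
    red=near&((H<6)|(H>174))&(S>140)&(V>50)
    for nm,m,zr in (('handle',blue,(.172,.195)),('redgrip',red,(.17,.225)),('redtop',red,(.212,.225)),('blade',red,(.09,.15))):
        Q=P[m&(P[...,2]>zr[0])&(P[...,2]<zr[1])]
        if len(Q)<8: print(name,nm,len(Q)); continue
        rc=cv2.minAreaRect(Q[:,:2].astype(np.float32)*1000)
        print(name,nm,len(Q),'mean',Q.mean(0).round(4),'z',np.percentile(Q[:,2],[2,50,98]).round(3),'rect',np.round(rc[0],1),np.round(rc[1],1),round(rc[2],1))
    pl=near&(S<40)&(abs(P[...,2]-.065)<.008); Q=P[pl]
    if len(Q)>50:
        rc=cv2.minAreaRect(Q[:,:2].astype(np.float32)*1000); print(name,'plat',np.median(Q[:,2]).round(4),np.round(rc[0],1),np.round(rc[1],1),round(rc[2],1))
E
python3 - <<'E'
from m import *
crops=[]
for n in('top','scene'):
    z=np.load(n+'.npz'); c={k:z[k] for k in('fov_y','cx','cy','R','t')}
    P=cloud(c,z['d'])
    ctr=P[222,272,:2] if n=='top' else ctr
    print(ctr,P[214,258],P[222,303]) if n=='top' else 0
    meas(c,z['p'],z['d'],n,ctr,.2)
    y,x=(215,275) if n=='top' else (230,275)
    crops.append(cv2.resize(z['p'][y-60:y+60,x-65:x+65],None,fx=3,fy=3,interpolation=cv2.INTER_CUBIC))
save(np.hstack(crops),'crop1.png')
E
```

```text
[0.50833896 0.02998792] [0.52887417 0.06971152 0.13020838] [ 0.49635571 -0.0588175   0.21457391]
top handle 257 mean [0.5353 0.0705 0.1878] z [0.182 0.188 0.194] rect [535.5  71. ] [159.4  20.6] 74.8
top redgrip 71 mean [ 0.4972 -0.0697  0.2127] z [0.182 0.215 0.221] rect [499.6 -67.7] [50.6 16.8] 76.8
top redtop 52 mean [ 0.4964 -0.0695  0.2162] z [0.212 0.216 0.221] rect [497.4 -67.4] [50.1 12.4] 76.8
top blade 44 mean [ 0.5068 -0.0358  0.1101] z [0.104 0.11  0.116] rect [506.4 -54.1] [65.5 18.2] 88.2
top plat 0.0651 [529.   50.7] [335.3 210.2] 75.2
scene handle 409 mean [0.5402 0.0769 0.1852] z [0.174 0.187 0.19 ] rect [536.9  69.8] [162.5  22.5] 76.0
scene redgrip 45 mean [ 0.5002 -0.0625  0.2076] z [0.184 0.214 0.216] rect [499.5 -68.7] [46.  10.5] 80.0
scene redtop 26 mean [ 0.4993 -0.0731  0.215 ] z [0.213 0.215 0.217] rect [499.9 -69.5] [44.9  8.8] 72.7
scene blade 34 mean [ 0.5077 -0.0431  0.1098] z [0.108 0.11  0.112] rect [506.4 -42.2] [38.1 12. ] 66.2
scene plat 0.0652 [528.3  48.6] [342.7 211.6] 75.3
```

View pics/crop1.png

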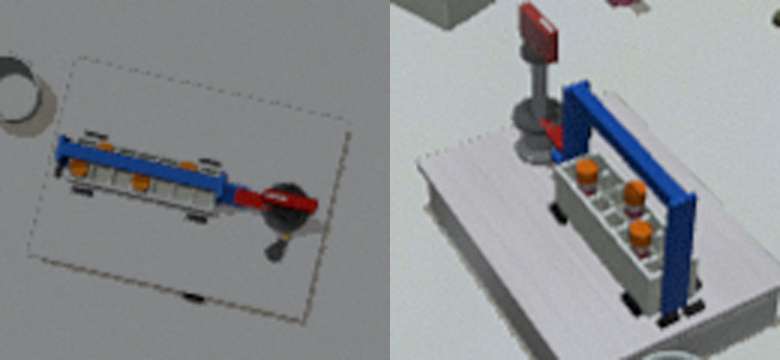

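Only the rack at (258,214) in top has a blue handle and sits on the shaker. All the others are pink, so this is the one meant. The crop shows the red bar in line with the rack and the blade over its lug. The axis from clamp (0.498,-0.069) to handle (0.536,0.071) gives a shaker yaw of about -15°. I'll move above the knob.

Call:
step_arm:
  increments:
    - [[1.5,2.6,0.6],[0,0,2.8]]
    - [[1.5,2.6,0.6],[0,0,2.8]]
    - [[1.5,2.6,0.6],[0,0,2.8]]
    - [[1.5,2.6,0.6],[0,0,2.8]]
    - [[1.5,2.6,0.6],[0,0,2.8]]
    - [[1.5,2.6,0.6],[0,0,2.8]]
    - [[1.5,2.6,0.6],[0,0,2.8]]
    - [[1.5,2.6,0.6],[0,0,2.8]]
    - [[1.5,2.6,0.6],[0,0,2.8]]
    - [[1.5,2.6,0.6],[0,0,2.8]]
  fingers: 1.0

```text
clock: 1.1
tool_pos: [0.3461, -0.3323, 0.2988]
eef_rot: [0.919, 0.394, -0.0, -0.0]
contact_force: [0.1, 0.6, 0.2]
opening: 0.998
finger_force: 0.0
```

Call:
step_arm:
  increments:
    - [[1.5,2.6,0],[0,0,2.8]]
    - [[1.5,2.6,0],[0,0,2.8]]
    - [[1.5,2.6,0],[0,0,2.8]]
    - [[1.5,2.6,0],[0,0,2.8]]
    - [[1.5,2.6,0],[0,0,2.8]]
    - [[1.5,2.6,0],[0,0,2.8]]
    - [[1.5,2.6,0],[0,0,2.8]]
    - [[1.5,2.6,0],[0,0,2.8]]
    - [[1.5,2.6,0],[0,0,2.8]]
    - [[0,0,0],[0,0,0]]

```text
clock: 2.1
tool_pos: [0.4828, -0.0949, 0.2989]
eef_rot: [0.809, 0.587, 0.002, -0.001]
contact_force: [-0.8, -0.6, 0.3]
opening: 1.002
finger_force: 0.0
```

```bash
python3 - <<'E'
from m import *
s=r.get_state(); c,p,d=snap('wrist'); save(p,'w1.png'); np.savez('w1.npz',p=p,d=d,**c)
from scipy.spatial.transform import Rotation as R
print(s['clock'],s['q'].round(2),s['tool_pos'],R.from_quat(s['eef_rot']).as_matrix().round(3))
meas(c,p,d,'wrist',(.51,.03),.2)
E
```

```text
2.1 [ 0.44  0.47 -0.5   1.87  0.28  0.88 -0.52] [ 0.48280849 -0.09489966  0.298854  ] [[ 0.31   0.951  0.002]
 [ 0.951 -0.31   0.003]
 [ 0.004  0.001 -1.   ]]
wrist handle 1584 mean [0.5215 0.0235 0.1876] z [0.186 0.188 0.189] rect [523.2  22.8] [64.5 21.3] 71.7
wrist redgrip 697 mean [ 0.4957 -0.0707  0.2142] z [0.213 0.214 0.216] rect [496.3 -68. ] [49.5 11.3] 75.0
wrist redtop 692 mean [ 0.4957 -0.0709  0.2143] z [0.213 0.214 0.216] rect [496.1 -68.8] [47.9 11.3] 75.0
wrist blade 401 mean [ 0.5049 -0.0348  0.1097] z [0.108 0.11  0.111] rect [504.8 -36.1] [32.4 14.5] 75.9
wrist plat 0.0646 [511.8  -9.4] [213.8 210.5] 75.1
```

View pics/w1.png

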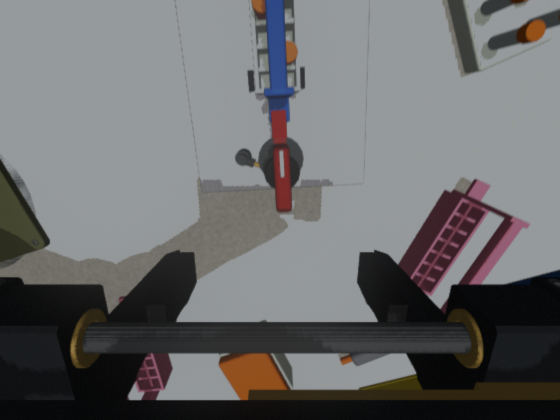

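The wrist view shows the red bar at (283,178), running towards the rack's handle, with the fingers either side of the image centre. The bar centre is (0.4965,-0.0685) with its top at about 0.215. The shift to make is (1.4, 2.65, -10.9) cm with a 3° turn.

Call:
step_arm:
  increments:
    - [[0.7,1.3,0],[0,0,1.5]]
    - [[0.7,1.35,0],[0,0,1.5]]
    - [[0,0,-2],[0,0,0]]
    - [[0,0,-2],[0,0,0]]
    - [[0,0,-2],[0,0,0]]
    - [[0,0,-2],[0,0,0]]
    - [[0,0,-1.5],[0,0,0]]
    - [[0,0,-1],[0,0,0]]
    - [[0,0,-0.4],[0,0,0]]
    - [[0,0,0],[0,0,0]]
  fingers: 0.6

```text
clock: 3.15
tool_pos: [0.495, -0.0728, 0.1896]
eef_rot: [0.796, 0.605, -0.0, -0.0]
contact_force: [0.6, -0.7, 0.3]
opening: 0.6
finger_force: 0.0
```

Call:
step_arm:
  increments:
    - [[0,0,0],[0,0,0]]
    - [[0,0,0],[0,0,0]]
    - [[0,0,0],[0,0,0]]
    - [[0,0,0],[0,0,0]]
    - [[0,0,0],[0,0,0]]
    - [[0,0,0],[0,0,0]]
    - [[0,0,0],[0,0,0]]
    - [[0,0,0],[0,0,0]]
    - [[0,0,0],[0,0,0]]
    - [[0,0,0],[0,0,0]]
  fingers: 0.0
  grip_force: 30

```text
clock: 4.15
tool_pos: [0.4952, -0.0731, 0.1899]
eef_rot: [0.796, 0.605, 0.0, 0.0]
contact_force: [1.5, -1.7, 2.8]
opening: 0.15
finger_force: 30.0
```

Gripped (13 mm), but the grip sits 4.5 mm along the bar from its axis. I'll turn clockwise 80° on that small arc.

Call:
step_arm:
  increments:
    - [[-0.025,0.018,0],[0,0,-4]]
    - [[-0.025,0.018,0],[0,0,-4]]
    - [[-0.025,0.018,0],[0,0,-4]]
    - [[-0.025,0.018,0],[0,0,-4]]
    - [[-0.025,0.018,0],[0,0,-4]]
    - [[-0.025,0.018,0],[0,0,-4]]
    - [[-0.025,0.018,0],[0,0,-4]]
    - [[-0.025,0.018,0],[0,0,-4]]
    - [[-0.025,0.018,0],[0,0,-4]]
    - [[-0.025,0.018,0],[0,0,-4]]

```text
clock: 5.15
tool_pos: [0.4932, -0.0717, 0.1899]
eef_rot: [0.956, 0.295, 0.001, 0.001]
contact_force: [2.4, -2.0, 0.4]
opening: 0.144
finger_force: 30.0
```

Call:
step_arm:
  increments:
    - [[-0.008,0.029,0],[0,0,-4]]
    - [[-0.008,0.029,0],[0,0,-4]]
    - [[-0.008,0.029,0],[0,0,-4]]
    - [[-0.008,0.029,0],[0,0,-4]]
    - [[-0.008,0.029,0],[0,0,-4]]
    - [[-0.008,0.029,0],[0,0,-4]]
    - [[-0.008,0.029,0],[0,0,-4]]
    - [[-0.008,0.029,0],[0,0,-4]]
    - [[-0.008,0.029,0],[0,0,-4]]
    - [[0,0,0],[0,0,-3]]

```text
clock: 6.15
tool_pos: [0.4926, -0.0694, 0.1899]
eef_rot: [0.999, -0.041, 0.001, 0.0]
contact_force: [1.9, -1.9, -0.3]
opening: 0.142
finger_force: 30.0
```

The clamp has turned about 79°. I'll open partly, rise, and verify.

Call:
step_arm:
  increments:
    - [[0,0,0],[0,0,0]]
    - [[0,0,0],[0,0,0]]
    - [[0,0,0],[0,0,0]]
    - [[0,0,0],[0,0,0]]
    - [[0,0,1],[0,0,0]]
    - [[0,0,2],[0,0,0]]
    - [[0,0,2],[0,0,0]]
    - [[0,0,2],[0,0,0]]
    - [[0,0,2],[0,0,0]]
    - [[0,0,2],[0,0,0]]
  fingers: 0.4

```text
clock: 7.15
tool_pos: [0.4915, -0.0686, 0.3013]
eef_rot: [0.999, -0.039, 0.0, -0.0]
contact_force: [-0.1, -0.3, 0.5]
opening: 0.4
finger_force: 0.0
```

Call:
step_arm:
  increments:
    - [[0.2,0.7,0],[0,0,8]]
    - [[0.2,0.7,0],[0,0,8]]
    - [[0.2,0.7,0],[0,0,8]]
    - [[0.2,0.7,0],[0,0,8]]
    - [[0.2,0.7,0],[0,0,8]]
    - [[0.2,0.7,0],[0,0,8]]
    - [[0.2,0.7,0],[0,0,8]]
    - [[0.2,0.7,0],[0,0,8]]
    - [[0.2,0.7,0],[0,0,8]]
    - [[0.2,0.7,0],[0,0,7]]

```text
clock: 8.15
tool_pos: [0.5117, 0.0014, 0.3005]
eef_rot: [0.795, 0.607, 0.0, 0.0]
contact_force: [0.1, 1.0, -0.8]
opening: 0.398
finger_force: 0.0
```

```bash
python3 - <<'E'
from m import *
from scipy.spatial.transform import Rotation as R
s=r.get_state(); c,p,d=snap('wrist'); np.savez('w2.npz',p=p,d=d,**c)
print(s['clock'],s['q'].round(2),s['tool_pos'],R.from_quat(s['eef_rot']).as_matrix().round(3))
meas(c,p,d,'wrist',(.51,.03),.2)
c,p2,d=snap('top'); meas(c,p2,d,'top',(.51,.03),.2)
c,p3,d=snap('scene'); meas(c,p3,d,'scene',(.51,.03),.2)
q=cv2.resize(p3[140:300,200:360],(420,420))
save(cv2.resize(np.hstack([p,q]),(800,343)),'w2.png')
E
```

```text
8.15 [ 0.17  0.48 -0.41  1.81  0.24  0.9  -0.61] [0.51165302 0.00143543 0.30046782] [[ 0.263  0.965  0.001]
 [ 0.965 -0.263 -0.001]
 [-0.     0.001 -1.   ]]
wrist handle 2946 mean [0.5352 0.0788 0.1875] z [0.186 0.188 0.189] rect [532.9  72.4] [160.   20.6] 76.1
wrist redgrip 391 mean [ 0.4934 -0.0661  0.214 ] z [0.212 0.214 0.216] rect [498.  -67.5] [ 9.7 47.8] 86.7
wrist redtop 385 mean [ 0.4933 -0.0661  0.2141] z [0.212 0.214 0.216] rect [498.  -67.5] [ 9.7 47.8] 86.7
wrist blade 278 mean [ 0.5269 -0.0705  0.1095] z [0.108 0.109 0.111] rect [527.4 -70.3] [13.5 38.6] 88.4
wrist plat 0.0646 [521.5  27.7] [290.7 210.8] 75.2
top handle 142 mean [0.545  0.1072 0.1879] z [0.181 0.188 0.194] rect [546.8 103.6] [91.2 20.9] 77.3
top redgrip 0
top redtop 0
top blade 2
top plat 0.0652 [529.3  52.1] [338.5 210.1] 75.3
scene handle 422 mean [0.5401 0.0766 0.185 ] z [0.174 0.187 0.19 ] rect [537.   69.2] [161.5  24. ] 76.6
scene redgrip 35 mean [ 0.4816 -0.0655  0.2039] z [0.186 0.205 0.216] rect [485.1 -68.2] [ 8.4 21.7] 70.4
scene redtop 14 mean [ 0.4856 -0.067   0.2146] z [0.213 0.214 0.216] rect [485.8 -68.5] [ 8.3 20.2] 70.5
scene blade 12 mean [ 0.5268 -0.0735  0.1101] z [0.109 0.11  0.112] rect [526.9 -72.6] [22.4  7.6] 1.5
scene plat 0.0652 [529.1  49.5] [343.8 211.5] 75.1
```

View pics/w2.png

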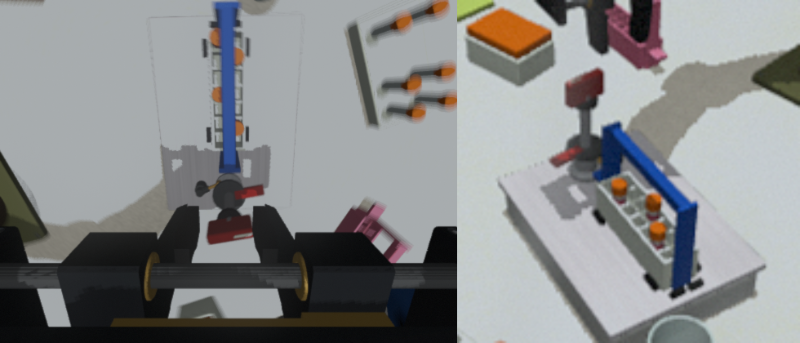

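The clamp is open: the bar at (230,230) and blade at (240,192) now lie across the rack axis, and the rack is still seated. The handle centre is about (0.535,0.0715) with its top at 0.188. I'll move over it.

Call:
step_arm:
  increments:
    - [[0.4,1.2,0],[0,0,0]]
    - [[0.5,1.5,0],[0,0,0]]
    - [[0.5,1.5,0],[0,0,0]]
    - [[0.5,1.5,0],[0,0,0]]
    - [[0.4,1.3,0],[0,0,0]]
    - [[0,0,-1],[0,0,0]]
    - [[0,0,-2],[0,0,0]]
    - [[0,0,-2],[0,0,0]]
    - [[0,0,-1],[0,0,0]]
    - [[0,0,0],[0,0,0]]
  fingers: 0.7

```text
clock: 9.3
tool_pos: [0.5336, 0.0706, 0.2381]
eef_rot: [0.796, 0.605, -0.002, -0.001]
contact_force: [0.1, 0.6, 0.4]
opening: 0.696
finger_force: 0.0
```

```bash
python3 - <<'E'
from m import *
s=r.get_state(); c,p,d=snap('wrist'); 
print(s['clock'],s['q'].round(2),s['tool_pos'])
meas(c,p,d,'wrist',(.51,.03),.2)
P=cloud(c,d);hsv=cv2.cvtColor(p,cv2.COLOR_RGB2HSV).astype(int)
m=(hsv[...,0]>105)&(hsv[...,0]<128)&(hsv[...,1]>150)&(abs(P[...,2]-.187)<.004)&(np.hypot(P[...,0]-.535,P[...,1]-.0715)<.1)
u=np.array([.2588,.9659]);n=np.array([.9659,-.2588]);Q=P[m][:,:2]-[.535,.0715]
a,b=Q@u,Q@n
for lo in np.arange(-.08,.08,.02):
    k=(a>=lo)&(a<lo+.02)
    if k.sum()>5: print(round(lo,2),k.sum(),np.percentile(b[k],[3,97]).round(4))
print(a.min(),a.max()); save(p,'w3.png')
E
```

```text
9.3 [ 0.01  0.59 -0.37  1.82  0.29  0.79 -0.78] [0.53356099 0.07057426 0.23812159]
wrist handle 4008 mean [0.5378 0.0836 0.1875] z [0.186 0.187 0.189] rect [534.9  73. ] [158.4  22.3] 75.2
wrist redgrip 348 mean [ 0.5039 -0.0635  0.1896] z [0.184 0.189 0.196] rect [498.1 -62.8] [ 4.3 48.7] 81.8
wrist redtop 0
wrist blade 234 mean [ 0.5335 -0.0689  0.1093] z [0.108 0.109 0.111] rect [531.4 -69.8] [12.2 32.2] 85.7
wrist plat 0.0646 [529.3  57.5] [327.2 210.4] 75.0
-0.08 347 [-0.0065  0.0067]
-0.06 390 [-0.0065  0.0055]
-0.04 403 [-0.0062  0.0055]
-0.02 432 [-0.0059  0.0055]
0.0 479 [-0.0061  0.0054]
0.02 548 [-0.0065  0.0054]
0.04 601 [-0.0063  0.0054]
0.06 776 [-0.01    0.0085]
-0.0778000710173668 0.08057127491109696
```

The handle's centre line is measured at (0.535,0.073), so I'll descend with small corrections and grip.

Call:
step_arm:
  increments:
    - [[0.13,0.24,-1],[0,0,0.4]]
    - [[0,0,-1.2],[0,0,0]]
    - [[0,0,-1.2],[0,0,0]]
    - [[0,0,-1.2],[0,0,0]]
    - [[0,0,-1.2],[0,0,0]]
    - [[0,0,-1],[0,0,0]]
    - [[0,0,-0.6],[0,0,0]]
    - [[0,0,-0.3],[0,0,0]]
    - [[0,0,0],[0,0,0]]
    - [[0,0,0],[0,0,0]]

```text
clock: 10.35
tool_pos: [0.5363, 0.0739, 0.1631]
eef_rot: [0.794, 0.608, 0.0, 0.0]
contact_force: [-0.2, -0.6, -0.6]
opening: 0.698
finger_force: 0.0
```

Call:
step_arm:
  increments:
    - [[0,0,0],[0,0,0]]
    - [[0,0,0],[0,0,0]]
    - [[0,0,0],[0,0,0]]
    - [[0,0,0],[0,0,0]]
    - [[0,0,0],[0,0,0]]
    - [[0,0,0],[0,0,0]]
    - [[0,0,0],[0,0,0]]
    - [[0,0,0],[0,0,0]]
    - [[0,0,0],[0,0,0]]
    - [[0,0,0],[0,0,0]]
  fingers: 0.0
  grip_force: 38

```text
clock: 11.35
tool_pos: [0.5358, 0.0738, 0.1627]
eef_rot: [0.794, 0.608, -0.0, -0.0]
contact_force: [-1.0, -0.3, 0.8]
opening: 0.151
finger_force: 38.0
```

Gripped, opening about 13 mm. I'll lift straight up, starting gently.

Call:
step_arm:
  increments:
    - [[0,0,0.1],[0,0,0]]
    - [[0,0,0.2],[0,0,0]]
    - [[0,0,0.3],[0,0,0]]
    - [[0,0,0.3],[0,0,0]]
    - [[0,0,0.3],[0,0,0]]
    - [[0,0,0.3],[0,0,0]]
    - [[0,0,0.3],[0,0,0]]
    - [[0,0,0.2],[0,0,0]]
    - [[0,0,0],[0,0,0]]
    - [[0,0,0],[0,0,0]]

```text
clock: 12.35
tool_pos: [0.536, 0.0738, 0.1827]
eef_rot: [0.794, 0.608, 0.0, 0.0]
contact_force: [-0.9, -0.3, -4.1]
opening: 0.154
finger_force: 38.0
```

```bash
cat > lev.py <<'E'
from m import *
from scipy.spatial.transform import Rotation as R
import sys
s=r.get_state(); print(s['clock'],s['tool_pos'].round(4),(R.from_quat(s['eef_rot']).as_matrix()[:,2]).round(4),s['moment'].round(2),s['contact_force'].round(1))
zt=s['tool_pos'][2]+.025
out=[]
for n in('wrist','scene'):
    c,p,d=snap(n);out.append(p)
    P=cloud(c,d);hsv=cv2.cvtColor(p,cv2.COLOR_RGB2HSV).astype(int)
    m=(hsv[...,0]>105)&(hsv[...,0]<128)&(hsv[...,1]>150)&(abs(P[...,2]-zt)<.012)&(np.hypot(P[...,0]-.535,P[...,1]-.073)<.1)
    u=np.array([.2588,.9659]);nn=np.array([.9659,-.2588]);Q=P[m];a=(Q[:,:2]-[.535,.073])@u;b=(Q[:,:2]-[.535,.073])@nn
    for lo in np.arange(-.09,.09,.03):
        k=(a>=lo)&(a<lo+.03)
        if k.sum()>8:
            t=np.percentile(Q[k][:,2],85); kk=k&(Q[:,2]>t-.0035)
            print(n,round(lo,2),kk.sum(),'z',Q[kk][:,2].mean().round(4),'b',b[kk].mean().round(4))
q=cv2.resize(out[1][90:300,190:400],(420,420))
save(cv2.resize(np.hstack([out[0],q]),(800,343)),sys.argv[1])
E
python3 lev.py l1.png
```

```text
12.35 [0.536  0.0738 0.1827] [ 0. -0. -1.] [-0.02  0.04  0.01] [-0.9 -0.3 -4.1]
wrist -0.06 943 z 0.2074 b 0.001
wrist -0.03 686 z 0.2075 b 0.0009
wrist 0.0 1780 z 0.2076 b 0.0009
wrist 0.03 2115 z 0.2077 b 0.0008
wrist 0.06 1994 z 0.2077 b 0.001
scene 0.0 57 z 0.2081 b 0.0026
scene 0.03 55 z 0.2082 b 0.0032
scene 0.06 46 z 0.2076 b 0.0042
```

View pics/l1.png

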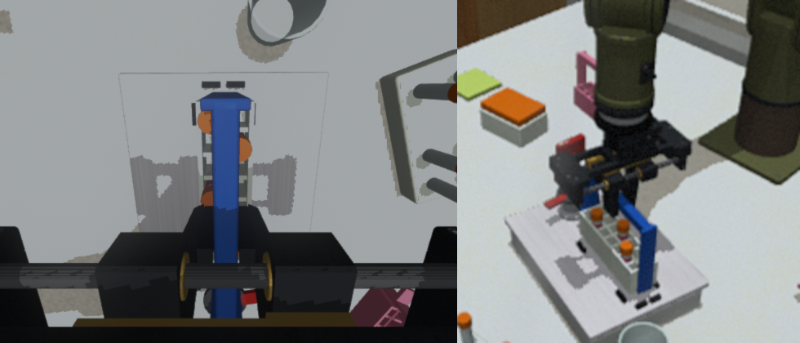

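The rack is up 20 mm and level to 0.15°, with tubes in place and a load of about 4 N. Another 8 cm, then hold.

Call:
step_arm:
  increments:
    - [[0,0,0.2],[0,0,0]]
    - [[0,0,0.4],[0,0,0]]
    - [[0,0,0.5],[0,0,0]]
    - [[0,0,0.5],[0,0,0]]
    - [[0,0,0.5],[0,0,0]]
    - [[0,0,0.5],[0,0,0]]
    - [[0,0,0.5],[0,0,0]]
    - [[0,0,0.5],[0,0,0]]
    - [[0,0,0.5],[0,0,0]]
    - [[0,0,0.5],[0,0,0]]

```text
clock: 13.45
tool_pos: [0.5359, 0.0738, 0.2291]
eef_rot: [0.794, 0.608, -0.0, 0.0]
contact_force: [0.6, -1.0, -4.5]
opening: 0.151
finger_force: 38.0
```

Call:
step_arm:
  increments:
    - [[0,0,0.5],[0,0,0]]
    - [[0,0,0.5],[0,0,0]]
    - [[0,0,0.5],[0,0,0]]
    - [[0,0,0.5],[0,0,0]]
    - [[0,0,0.5],[0,0,0]]
    - [[0,0,0.4],[0,0,0]]
    - [[0,0,0.3],[0,0,0]]
    - [[0,0,0.2],[0,0,0]]
    - [[0,0,0],[0,0,0]]
    - [[0,0,0],[0,0,0]]

```text
clock: 14.45
tool_pos: [0.5359, 0.0737, 0.2626]
eef_rot: [0.794, 0.608, -0.0, -0.0]
contact_force: [-0.9, -0.7, -4.9]
opening: 0.155
finger_force: 38.0
```

Call:
step_arm:
  increments:
    - [[0,0,0],[0,0,0]]
    - [[0,0,0],[0,0,0]]
    - [[0,0,0],[0,0,0]]
    - [[0,0,0],[0,0,0]]
    - [[0,0,0],[0,0,0]]
    - [[0,0,0],[0,0,0]]
    - [[0,0,0],[0,0,0]]
    - [[0,0,0],[0,0,0]]
    - [[0,0,0],[0,0,0]]
    - [[0,0,0],[0,0,0]]

```text
clock: 15.45
tool_pos: [0.536, 0.0738, 0.2627]
eef_rot: [0.794, 0.608, 0.0, 0.0]
contact_force: [-0.2, 0.3, -4.9]
opening: 0.155
finger_force: 38.0
```

```bash
python3 lev.py l2.png
```

```text
15.45 [0.536  0.0738 0.2627] [ 1.e-04 -0.e+00 -1.e+00] [-0.06 -0.08 -0.02] [-0.2  0.3 -4.9]
wrist -0.06 947 z 0.2874 b 0.0011
wrist -0.03 688 z 0.2875 b 0.0009
wrist 0.0 1766 z 0.2876 b 0.001
wrist 0.03 2113 z 0.2877 b 0.0009
wrist 0.06 1972 z 0.2877 b 0.0009
scene -0.09 5 z 0.2859 b 0.0082
scene 0.0 62 z 0.2884 b 0.0034
scene 0.03 54 z 0.2877 b 0.0038
scene 0.06 47 z 0.2878 b 0.0039
```

View pics/l2.png

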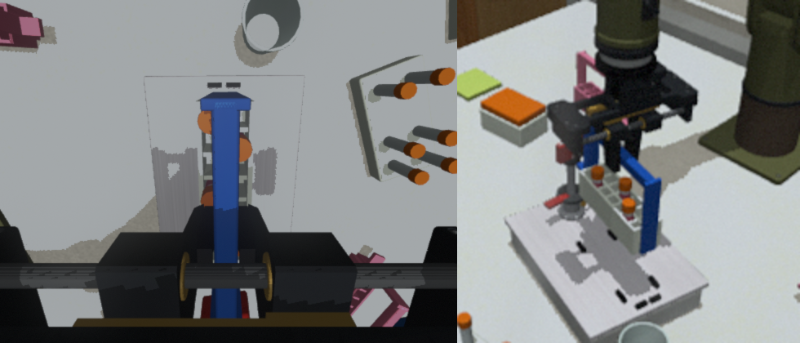

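The rack hangs level 10.0 cm above its place, with tubes upright and the clamp still open. I'll hold a further two seconds, then hand in.

Call:
step_arm:
  increments:
    - [[0,0,0],[0,0,0]]
    - [[0,0,0],[0,0,0]]
    - [[0,0,0],[0,0,0]]
    - [[0,0,0],[0,0,0]]
    - [[0,0,0],[0,0,0]]
    - [[0,0,0],[0,0,0]]
    - [[0,0,0],[0,0,0]]
    - [[0,0,0],[0,0,0]]
    - [[0,0,0],[0,0,0]]
    - [[0,0,0],[0,0,0]]

```text
clock: 16.55
tool_pos: [0.536, 0.0738, 0.2627]
eef_rot: [0.794, 0.608, 0.0, 0.0]
contact_force: [-0.1, -0.5, -4.2]
opening: 0.152
finger_force: 38.0
```

Call:
step_arm:
  increments:
    - [[0,0,0],[0,0,0]]
    - [[0,0,0],[0,0,0]]
    - [[0,0,0],[0,0,0]]
    - [[0,0,0],[0,0,0]]
    - [[0,0,0],[0,0,0]]
    - [[0,0,0],[0,0,0]]
    - [[0,0,0],[0,0,0]]
    - [[0,0,0],[0,0,0]]
    - [[0,0,0],[0,0,0]]
    - [[0,0,0],[0,0,0]]

```text
clock: 17.55
tool_pos: [0.536, 0.0738, 0.2627]
eef_rot: [0.794, 0.608, 0.0, 0.0]
contact_force: [0.2, 0.6, -4.1]
opening: 0.154
finger_force: 38.0
```

```bash
python3 -c "
from plant import r
print(r.finish_job())"
```

```text
the job is handed in; nothing more can be done
None
```

I turned the clamp past its detent and it stayed open, then lifted the rack 10 cm by its blue handle and held it level and still for about 3 s, tubes upright; I handed the job in at 17.6 s with the rack still in the air.

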